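Travel check of a spring-backed mirror mount

ROBOT

A 7-joint arm with a two-finger parallel gripper is mounted at the origin on the work surface. World frame = base frame: x ahead of the robot, y to its left, z up, the work surface at z = 0. Lengths are in mm, angles in rad, forces in N, time in s.
With the tool pointing down it reaches from about 350 to 900 mm from the base axis. Payload 19.9 kg.
Tool frame: the origin (TCP) lies on the centre line of the jaws, within the pads' length; the fingertips stand 8 mm ahead of it and the grasp point (between the pads) lies 11 mm behind it (r.tip_reach is the distance from the TCP to the fingertips, in mm); z points along the fingers, y is the direction in which the jaws open and shut (so a half turn about z gives the same grasp; the last joint's range is limited). The gripper opens to 94 mm and grips with 3 to 60 N. Pads are 16 mm wide; open, the fingers measure 119 mm over their backs; the gripper's body (75 mm by 177 mm) begins 78 mm behind the grasp point.
Start: joints at [-1.312, 0.417, -0.01, 1.614, 0.005, 1.111, -0.053], TCP at [185.167, 596.919, 213.425] pointing down, gripper open.
Joint ranges: [-2.81, 2.81], [-0.39, 2.02], [-1.27, 1.25], [0.06, 2.57], [-1.19, 4.33], [0.19, 2], [-2.82, 2.82]. Speed limits (rad/s): [1.89, 1.89, 2.39, 2.39, 3.01, 3.01, 3.01].

INTERFACE

Orientations are given as a unit quaternion [w, x, y, z].
In Python, from station import r gives the robot as it stands.
- The arm moves only by the shell command python3 -m inch 'ROWS' [FORCE]. ROWS is JSON, a list of rows, each an object with "grip": the opening, from 0 (shut) to 1 (fully open); "translation": the shift along the tool's x, y, z in cm, a list of three; "dr": the turn, a rotation vector about the tool's x, y, z in rad, a list of three. In form: [{"grip": grip, "translation": [x, y, z], "dr": [ax, ay, az]}, ...]. A call has 1 to 8 rows; each row is the pose to reach, as a shift and turn from the pose commanded when the call began, along the tool's axes at that moment; what a row does not reach only later rows make up. A row lasts 1/8 s, in which the tool goes at most 62.5 mm and 10.7 degrees, less where a joint would pass 70% of its speed; a pose out of reach is approached as far as the arm can. A call with a gripper value outside its range is refused whole. The fingers move at their own pace and stop on an object; FORCE is the grip in N (left out, the last holds). Time passes only in rows, so rows that repeat a pose let the fingers close. It gives the time, the measured TCP pose, the force and the opening at its end, in the units of the state.
- r.observe(): the state, without advancing time (a new reading comes with each control period).
- r.read_camera(name): name is "scene" or "top" or "wrist"; returns a dict with "image" (384x512x3 uint8, blue, green, red), "mtx" (3x3 intrinsics, pixels), "view" (4x4, takes a point from world to camera coordinates). Camera axes: x right, y down, z forward; pixel columns grow to the right and rows downward; lengths in mm; the calibration is good to about 2 mm. The wrist camera is an equidistant fisheye: a pixel r from the principal point sees the ray r / f radians off the axis. A picture is of the moment at which its call begins. There is no depth.
- r.hand_in(): hands the job in, once; it reports no verdict.
The state is a dict: "t": time; "joints": joint angles; "joint_vel": joint speeds; "joint_efforts": joint torques, N m; "tool_pos": TCP position; "tool_rot": TCP orientation; "force": force on the tool from outside, world axes, zero at the start; "ft_torque": the same for the moment, N m; "gripper_width": finger opening in mm.
Only numpy, scipy, OpenCV 4.12 (cv2) and the standard library are available. Lean on these libraries where they do the work, as an engineer would, in place of code of your own. Each camera call takes 0.05 s, during which the arm holds its last target.

TASK

Check the travel of the spring-backed mirror mount beside the analyser: with a fingertip press down its blue-capped corner until the green pointer is level with the red mark on the scale, without running past the mark, and keep it there for a good second. Then let go so that the plate springs fully back up. Do not touch the pointer, and leave the vials and the jar of beads where they stand.

Things in the scene. Friction and masses are not known exactly. Their poses are not given: they have to be found in the camera images.
- mount: The mount, bolted to the bench: grey base 110 x 180 x 12 mm. Origin at the centre of the base's underside on the bench; z up, y towards the white upright scale. An aluminium tilt plate 96 mm (x) wide lies level 85 mm above the bench, hinged about a line along the mount's x axis at y = -70 mm, z = 85 mm; it reaches to y = +63 mm. The white scale is 74 mm (y) wide, 110 mm tall, centred at y = 152 mm, and its face looks to the mount's +x. It does not move during the task.
- tilt (a joint): Tilt of the plate (rad): 0 = at rest, level, held up by its spring against a stop; grows as the capped side is pressed down; hard stop at 0.34. About 2 N on the blue cap starts it moving, about 6 N holds it at 0.2; it springs back by itself.
- cap: The blue round cap to press: 36 mm diameter, 14 mm tall, with a flat top 24 mm across, on a corner of the tilt plate (at rest at x = -28, y = +35 mm in the mount's frame). Origin at the centre of its underside; z out of the plate.
- cap_top (a point): Centre of the top face of the blue cap, where a fingertip presses; 103 mm above the bench at rest, 105 mm from the hinge line.
- pointer: The green pointer, a bar 4 x 75 x 5 mm fixed to the tilt plate and running along the mount's y in front of the scale's near part, so that its free end points at the near end of the red mark from beside it. Origin at the centre of its free end.
- pointer_tip (a point): Centre of the free end of the green pointer; 204 mm from the hinge line, 85 mm above the bench at rest, and it falls about 1.95 times as far as the cap does.
- mark: The red mark, a bar 6 x 46 x 12 mm (z) on the face of the scale, fixed during the task at a height that differs each time (its centre 37 to 62 mm above the bench). Origin at its centre, z up.
- vial_a: Glass vial with a crimped aluminium cap, 26 mm diameter, 60 mm tall, loose. Origin at the centre of its underside, z up. To be left alone.
- vial_b: Another such vial.
- vial_c: Another such vial.
- bead_jar: Glass jar of white beads with a red lid, 72 mm diameter, 99 mm tall, loose. Origin at the centre of its underside. To be left alone.
Mind the look-alikes: they are no part of the job. Leave any orange look-alike of the vial_c alone.

How it is judged:
By the outcome, as a careful person would: the job done as asked, in the order asked, and still so for the second after the job is handed in, with the robot touching nothing.
It also fails if it takes over 38 s, if anything falls off the work surface, if the arm or the gripper's body presses on something with over 40 N, if the wrist force passes 120 N, or if a joint passes its speed limit or range.

## Working session

There is one attempt and no reset: what is moved stays moved. The work goes in short steps, Python scripts to look and compute and a shell command to move; the robot and the scene stay as the last step left them, time stands still between calls to the robot, and variables do not carry over. Pictures are saved under pics/ and viewed, and the job is handed in when it is done.

```bash
mkdir -p pics; ls; python3 - <<'E'
from station import r
import cv2
print(r.observe())
for n in ["scene","top","wrist"]:
    c=r.read_camera(n); cv2.imwrite(f"pics/{n}0.png",c["image"]); print(n,c["mtx"].round(1).tolist(),c["view"].round(4).tolist())
print(r.tip_reach)
E
```

```text
pics
{'t': 0.0, 'joints': array([-1.31149799,  0.41794161, -0.01029277,  1.61418577,  0.00468223,
        1.11071951, -0.05298191]), 'joint_vel': array([ 0.00088289, -0.00052223,  0.00155769,  0.00105188, -0.00066543,
        0.00094897, -0.00112541]), 'joint_efforts': array([-2.43608474e-04, -8.51253390e+01,  6.38685767e-01, -4.25971878e+01,
       -4.88549389e-02,  1.87630055e-02,  1.25501469e-04]), 'tool_pos': array([185.07718067, 596.56983456, 212.84066111]), 'tool_rot': array([-5.22486110e-05,  1.49828264e-01,  9.88711845e-01, -6.12948473e-04]), 'force': array([0.13645799, 0.08289042, 0.51993107]), 'ft_torque': array([ 0.00345232, -0.01453254, -0.02272044]), 'gripper_width': 94.00290201552052}
scene [[479.2, 0.0, 249.1], [0.0, 479.2, 188.3], [0.0, 0.0, 1.0]] [[-0.4105, 0.9116, -0.0214, 237.9846], [0.5356, 0.222, -0.8148, -230.6097], [-0.738, -0.3459, -0.5794, 1450.851], [0.0, 0.0, 0.0, 1.0]]
top [[405.1, 0.0, 257.6], [0.0, 405.1, 188.8], [0.0, 0.0, 1.0]] [[-0.0099, -1.0, 0.0012, 43.692], [-0.9987, 0.0098, -0.0503, 560.5835], [0.0503, -0.0017, -0.9987, 807.0145], [0.0, 0.0, 0.0, 1.0]]
wrist [[297.3, 0.0, 249.9], [0.0, 297.3, 189.3], [0.0, 0.0, 1.0]] [[0.2966, 0.955, -0.0017, -623.7881], [0.9141, -0.2834, 0.2902, -30.8592], [0.2767, -0.0876, -0.957, 394.6803], [0.0, 0.0, 0.0, 1.0]]
8.0
```

View pics/scene0.png

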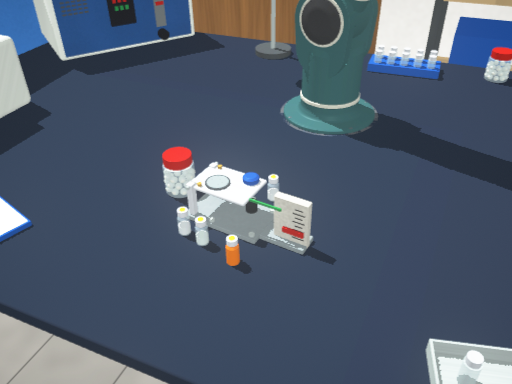

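View pics/top0.png

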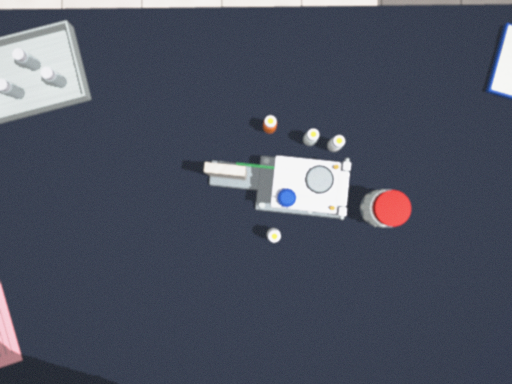

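View pics/wrist0.png

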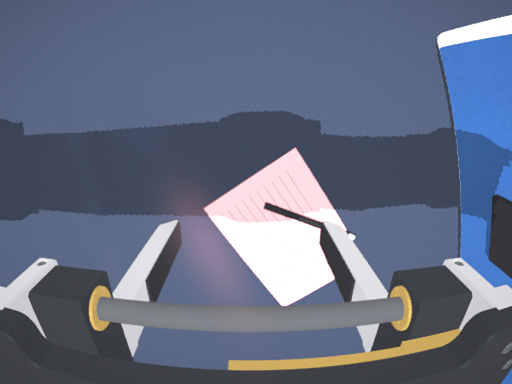

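The top view shows the mount around (305,187), with the blue cap at (287,198), the scale at (227,170), four vials (one of them orange) and the jar at (385,208). I'll enlarge both views to measure.

```bash
python3 - <<'E'
import cv2
a=cv2.imread("pics/top0.png")[110:260,190:420]; cv2.imwrite("pics/topc.png",cv2.resize(a,None,fx=3.4,fy=3.4,interpolation=cv2.INTER_CUBIC))
a=cv2.imread("pics/scene0.png")[140:270,155:325]; cv2.imwrite("pics/scenec.png",cv2.resize(a,None,fx=4.5,fy=4.5,interpolation=cv2.INTER_CUBIC))
E
```

```text
(no output)
```

View pics/topc.png

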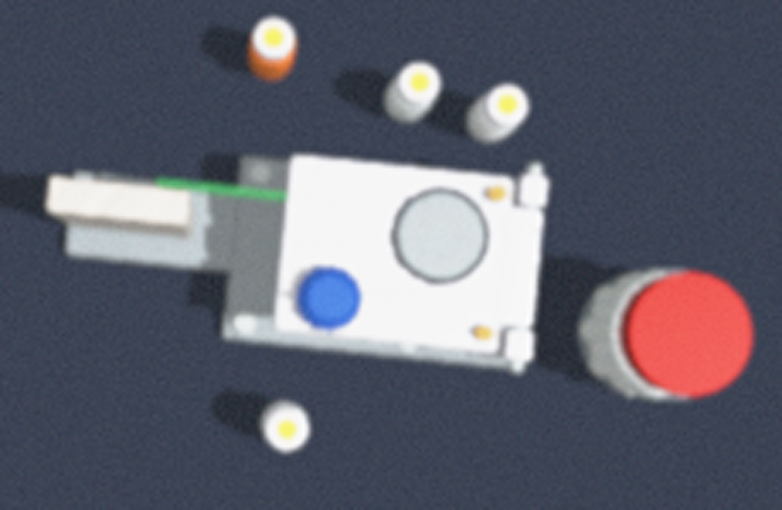

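View pics/scenec.png

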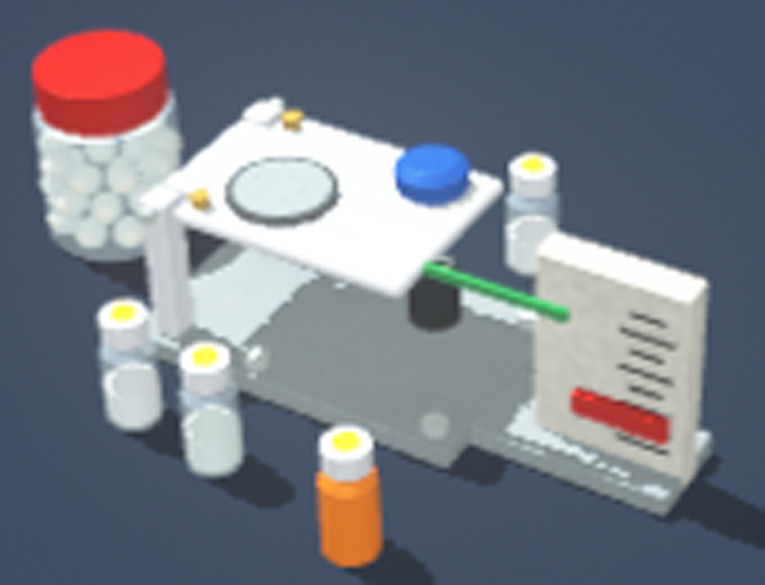

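```bash
cat > h.py <<'E'
import numpy as np
K={"scene":np.array([[479.2,0,249.1],[0,479.2,188.3],[0,0,1]]),"top":np.array([[405.1,0,257.6],[0,405.1,188.8],[0,0,1]])}
V={"scene":np.array([[-0.4105,0.9116,-0.0214,237.9846],[0.5356,0.222,-0.8148,-230.6097],[-0.738,-0.3459,-0.5794,1450.851]]),
"top":np.array([[-0.0099,-1.0,0.0012,43.692],[-0.9987,0.0098,-0.0503,560.5835],[0.0503,-0.0017,-0.9987,807.0145]])}
def proj(n,P):
    c=V[n]@np.append(P,1); q=K[n]@c; return q[:2]/q[2]
def T(p,m):
    c,s=np.cos(p[2]),np.sin(p[2]); return np.array([p[0]+c*m[0]-s*m[1],p[1]+s*m[0]+c*m[1],m[2]])
def sc(a): return np.array(a)/4.5+[155,140]-0.39
def tp(a): return np.array(a)/3.4+[190,110]-0.35
E
cat > fit.py <<'E'
from h import *
from scipy.optimize import least_squares
def obs(p):
    xf,mz,px=p[3:6]
    return [("cap t","top",(-28,35,103),tp((328,295))),("cap s","scene",(-28,35,103),sc((433,163))),
    ("pl+ t","top",(48,63,89),tp((292,155))),("pl- t","top",(-48,63,89),tp((277,330))),
    ("pl- s","scene",(-48,63,89),sc((501,181))),("pl+ s","scene",(48,63,89),sc((403,284))),
    ("tip s","scene",(px,134,85),sc((567,315))),("tip t","top",(px,134,85),tp((157,182))),
    ("mtl","scene",(xf,129,mz+6),sc((573,388))),("mbl","scene",(xf,129,mz-6),sc((571,410))),
    ("mtr","scene",(xf,175,mz+6),sc((669,420))),("mbr","scene",(xf,175,mz-6),sc((667,443)))]
def f(p):
    e=[]
    for l,n,m,uv in obs(p):
        o=p[6:8] if n=="scene" else p[8:10]
        e+=list(proj(n,T(p,m))+o-uv)
    return np.r_[e,p[6:]/1.0]
s=least_squares(f,[560,-40,0,40,50,40,0,0,0,0])
print(s.x.round(3)); 
e=s.fun[:-4].reshape(-1,2)
for o,q in zip(obs(s.x),e): print(o[0],q.round(2))
print("cap world",T(s.x,(-28,35,103)))
E
python3 fit.py
```

```text
[ 5.65325e+02 -5.14230e+01 -9.70000e-02  8.63300e+00  2.30740e+01
  2.66660e+01  5.55000e-01  1.09000e-01  4.93000e-01 -2.50000e-01]
cap t [0.96 0.52]
cap s [-0.64 -0.86]
pl+ t [-0.66 -0.32]
pl- t [-0.68 -0.04]
pl- s [ 0.67 -0.52]
pl+ s [-0.65  0.97]
tip s [0.16 0.33]
tip t [-0.11  0.09]
mtl [0.18 0.26]
mbl [ 0.52 -0.12]
mtr [-0.49  0.2 ]
mbr [-0.3  -0.37]
cap world [540.83884912 -13.88060674 103.        ]
```

The mark's height comes out at 23 mm, outside the stated 37–62 mm, because one view can't separate its depth from its height. I'll add the scale's edges from both views as constraints.

```bash
python3 - <<'E'
import cv2,numpy as np
a=cv2.imread("pics/top0.png")[150:200,195:275]; a=cv2.resize(a,None,fx=9,fy=9,interpolation=cv2.INTER_CUBIC); cv2.imwrite("pics/topd.png",a)
a=cv2.imread("pics/scene0.png")[180:260,240:325]; cv2.imwrite("pics/scened.png",cv2.resize(a,None,fx=7,fy=7,interpolation=cv2.INTER_CUBIC))
E
```

```text
(no output)
```

View pics/topd.png

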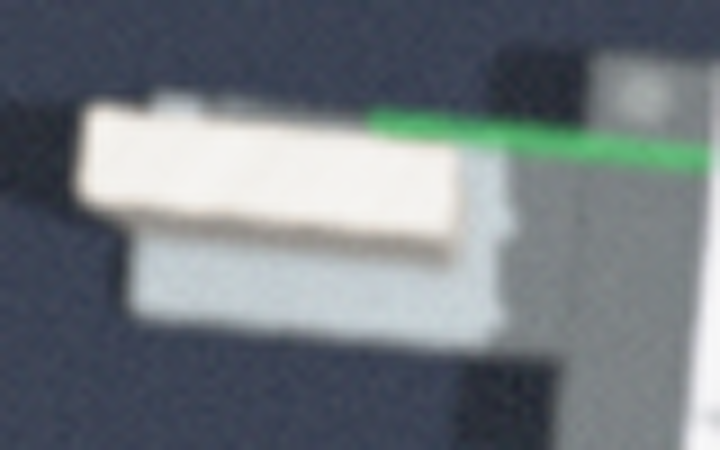

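View pics/scened.png

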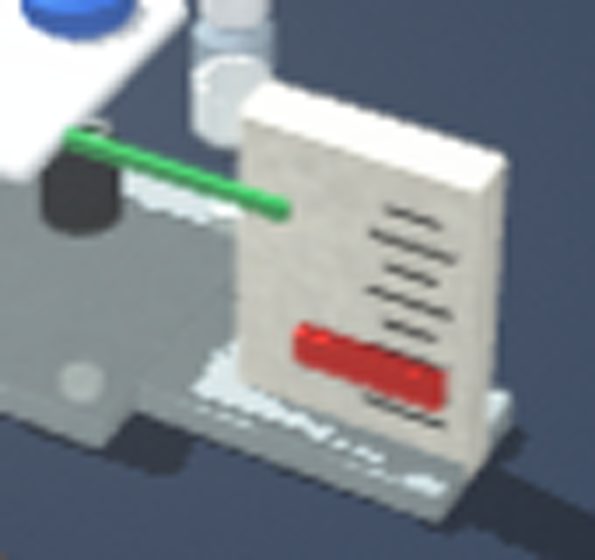

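```bash
cat > fit2.py <<'E'
from h import *
from scipy.optimize import least_squares
def sd(a): return (np.array(a)+.5)/7-.5+[240,180]
def td(a): return (np.array(a)+.5)/9-.5+[195,150]
def obs(p):
    xf,mz,px,xs,zt,zb=p[3:9]
    return [("cap t","top",(-28,35,103),tp((328,295))),("cap s","scene",(-28,35,103),sc((433,163))),
    ("pl+ t","top",(48,63,89),tp((292,155))),("pl- t","top",(-48,63,89),tp((277,330))),
    ("pl- s","scene",(-48,63,89),sc((501,181))),("pl+ s","scene",(48,63,89),sc((403,284))),
    ("tip s","scene",(px,134,85),sd((286,210))),("tip t","top",(px,134,87),td((370,121))),
    ("mtl","scene",(xf,129,mz+6),sd((298,333))),("mbl","scene",(xf,129,mz-6),sd((295,361))),
    ("mtr","scene",(xf,175,mz+6),sd((445,378))),("mbr","scene",(xf,175,mz-6),sd((442,410))),
    ("stl t","top",(xs,189,zt),td((86,103))),("str t","top",(xs,115,zt),td((460,143))),
    ("stl","scene",(xs,115,zt),sd((240,117))),("str","scene",(xs,189,zt),sd((485,193))),
    ("sbl","scene",(xs,115,zb),sd((240,380))),("sbr","scene",(xs,189,zb),sd((475,465)))]
def f(p):
    e=[]
    for l,n,m,uv in obs(p):
        o=p[9:11] if n=="scene" else p[11:13]
        e+=list(proj(n,T(p,m))+o-uv)
    return np.r_[e,p[9:], (p[7]+3-p[3])/1.5, (p[7]-p[8]*0 and 0), (p[4+1-1]*0), (p[7]*0), ((p[7+0]-p[7])), (p[8-1]*0), ((p[7]-p[7]))] 
s=least_squares(f,[560,-40,0,25,50,28,22,115,5,0,0,0,0])
if __name__=="__main__":
    print(s.x.round(3)); n=len(obs(s.x))
    e=s.fun[:2*n].reshape(-1,2)
    for o,q in zip(obs(s.x),e): print(o[0],q.round(2))
    print("cap world",T(s.x,(-28,35,103)), "tip",T(s.x,(s.x[5],134,85)))
E
sed -i 's|return np.r_\[e,p\[9:\].*|return np.r_[e,p[9:],(p[6]+3-p[3])/1.5]|' fit2.py
python3 fit2.py
```

```text
[ 5.66043e+02 -5.05010e+01 -9.30000e-02  2.09950e+01  3.10280e+01
  2.71200e+01  2.09420e+01  1.08016e+02  1.13230e+01  1.13600e+00
 -3.20000e-02  9.70000e-01 -3.28000e-01]
cap t [0.98 0.13]
cap s [ 0.19 -0.77]
pl+ t [-0.8  -0.66]
pl- t [-0.62 -0.36]
pl- s [ 1.5  -0.47]
pl+ s [0.35 1.11]
tip s [1.3  0.55]
tip t [-0.09 -0.28]
mtl [-1.69 -0.55]
mbl [-1.35  0.02]
mtr [-1.73  0.13]
mbr [-1.55  0.16]
stl t [0.08 1.27]
str t [-0.52  0.23]
stl [ 0.68 -0.14]
str [ 0.95 -0.01]
sbl [0.3  0.29]
sbr [-0.09 -0.29]
cap world [541.41201337 -13.05343355 103.        ] tip [605.48265499  80.40314581  85.        ]
```

```bash
sed -i 's/p\[9:11\]/p[10:12]/; s/p\[11:13\]/p[12:14]/; s/e,p\[9:\]/e,p[10:]/; s/xs,zt,zb=p\[3:9\]/xs,zt,zb,my=p[3:10]/; s/(xf,129,/(xf,my-23,/g; s/(xf,175,/(xf,my+23,/g; s/115,5,0,0,0,0/115,5,152,0,0,0,0/' fit2.py; python3 fit2.py
python3 - <<'E'
from station import r
import numpy as np
o=r.observe(); V=r.read_camera("wrist")["view"]
C=-V[:3,:3].T@V[:3,3]
from scipy.spatial.transform import Rotation as R
q=o["tool_rot"]; M=R.from_quat([q[1],q[2],q[3],q[0]]).as_matrix()
print(C, (M.T@(C-o["tool_pos"])).round(1)); print((V[:3,:3]@M).round(3)); print(M.round(3))
E
```

```text
[ 5.65441e+02 -5.10800e+01 -9.80000e-02  2.46430e+01  3.64230e+01
  2.67390e+01  2.16650e+01  1.08516e+02  1.20370e+01  1.58679e+02
  7.59000e-01  5.90000e-02  6.61000e-01 -3.02000e-01]
cap t [0.93 0.39]
cap s [-0.31 -0.83]
pl+ t [-0.66 -0.46]
pl- t [-0.71 -0.17]
pl- s [ 1.  -0.5]
pl+ s [-0.34  1.  ]
tip s [0.64 0.44]
tip t [-0.01 -0.05]
mtl [-0.19 -0.57]
mbl [0.13 0.03]
mtr [-0.06  0.23]
mbr [0.11 0.31]
stl t [0.19 0.73]
str t [-0.4  -0.13]
stl [-0.2  -0.17]
str [-0.    0.06]
sbl [-0.55  0.2 ]
sbr [-1.   -0.27]
cap world [540.98148423 -13.51964593 103.        ] tip [605.09962805  79.68044914  85.        ]
[104.03243528 621.59069781 385.65886121] [  84.8   -0.4 -172.7]
[[-0.     1.     0.001]
 [-0.957 -0.    -0.29 ]
 [-0.29  -0.001  0.957]]
[[-0.955  0.296 -0.   ]
 [ 0.296  0.955 -0.001]
 [-0.    -0.001 -1.   ]]
```

```bash
python3 -m inch '[{"grip":0,"translation":[-3.6,-2.1,0],"dr":[0,0,0.18]},{"grip":0,"translation":[-7.2,-4.2,0],"dr":[0,0,0.36]},{"grip":0,"translation":[-10.9,-6.3,0],"dr":[0,0,0.54]},{"grip":0,"translation":[-14.5,-8.4,0],"dr":[0,0,0.71]},{"grip":0,"translation":[-18.1,-10.5,0],"dr":[0,0,0.89]},{"grip":0,"translation":[-21.7,-12.6,0],"dr":[0,0,1.07]},{"grip":0,"translation":[-25.4,-14.7,0],"dr":[0,0,1.25]},{"grip":0,"translation":[-29,-16.7,0],"dr":[0,0,1.42]}]'
cat >> h.py <<'E'
from scipy.spatial.transform import Rotation as R
def tool(o):
    q=o["tool_rot"]; return R.from_quat([q[1],q[2],q[3],q[0]]).as_matrix()
def plan(o,p):
    M=tool(o); Rt=np.array([[1,0,0],[0,-1,0],[0,0,-1.]])
    return (M.T@(np.array(p)-o["tool_pos"])/10).round(2), R.from_matrix(M.T@Rt).as_rotvec().round(3)
E
python3 - <<'E'
from station import r
from h import *
o=r.observe(); print(o["t"],o["joints"].round(2),plan(o,(640,105,213)))
E
```

```text
t: 1.2
tool_pos: [413.5, 350.4, 213.5]
tool_rot: [-0.0, 0.76, 0.65, 0.0]
force: [-0.3, 0.4, 0.3]
gripper_width: 17.5
1.2 [-1.07  0.28  0.37  1.83 -0.12  1.05 -0.81] (array([-20.72,  26.19,   0.05]), array([-0.   , -0.   ,  1.415]))
```

```bash
python3 -m inch '[{"grip":0,"translation":[-2.6,3.3,0],"dr":[0,0,0.18]},{"grip":0,"translation":[-5.2,6.5,0],"dr":[0,0,0.35]},{"grip":0,"translation":[-7.8,9.8,0],"dr":[0,0,0.53]},{"grip":0,"translation":[-10.4,13.1,0],"dr":[0,0,0.71]},{"grip":0,"translation":[-13,16.4,0],"dr":[0,0,0.88]},{"grip":0,"translation":[-15.6,19.6,0],"dr":[0,0,1.06]},{"grip":0,"translation":[-18.1,22.9,0],"dr":[0,0,1.24]},{"grip":0,"translation":[-20.7,26.2,0],"dr":[0,0,1.415]}]'
python3 - <<'E'
from station import r
from h import *
import cv2
o=r.observe(); print(o["t"],o["joints"].round(2),plan(o,(640,105,213)))
c=r.read_camera("wrist"); cv2.imwrite("pics/w1.png",c["image"]); np.savez("w1.npz",m=c["mtx"],v=c["view"])
E
```

```text
t: 2.2
tool_pos: [641.5, 106.9, 213.4]
tool_rot: [-0.0, 1.0, 0.0, -0.0]
force: [-0.3, 0.4, 0.7]
gripper_width: 0.2
2.2 [-0.71  0.55  0.72  1.56 -0.39  1.17 -1.48] (array([-0.15,  0.19,  0.04]), array([-0.   ,  0.   ,  0.001]))
```

View pics/w1.png

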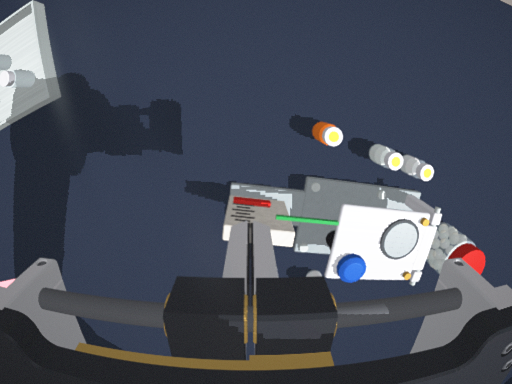

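The wrist view now shows the mark at (252,202), the pointer tip at (277,218) and the cap at (351,268). I'll enlarge it and add it to the fit.

```bash
python3 - <<'E'
import cv2
a=cv2.imread("pics/w1.png")
cv2.imwrite("pics/w1c.png",cv2.resize(a[175:255,215:315],None,fx=7,fy=7,interpolation=cv2.INTER_CUBIC))
cv2.imwrite("pics/w1d.png",cv2.resize(a[190:295,315:445],None,fx=5,fy=5,interpolation=cv2.INTER_CUBIC))
E
```

```text
(no output)
```

View pics/w1c.png

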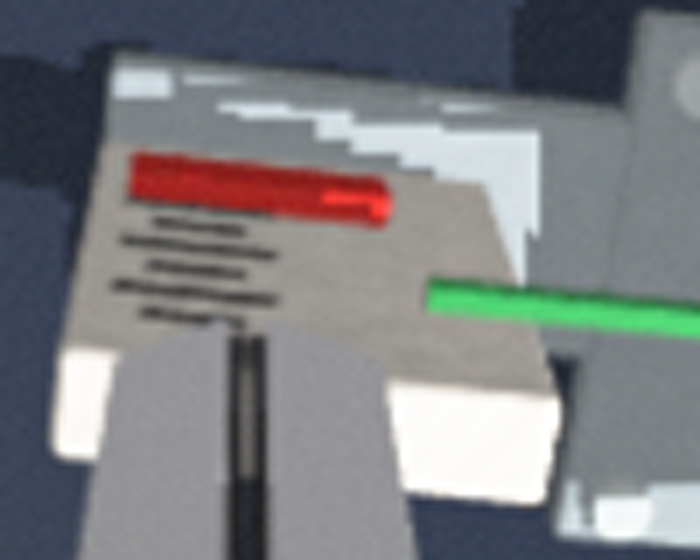

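View pics/w1d.png

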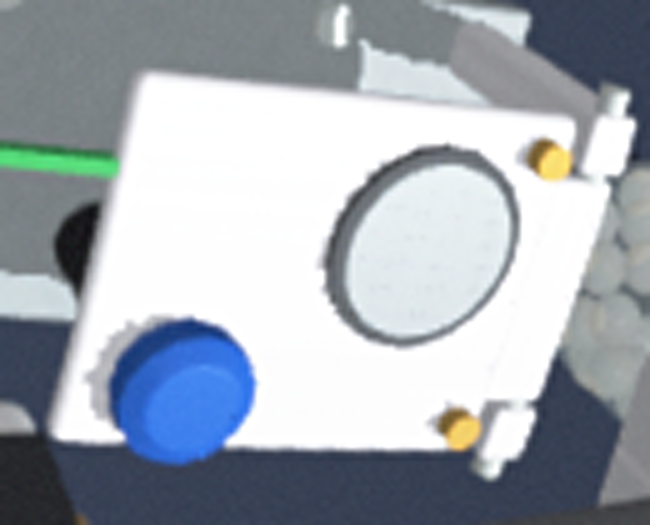

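```bash
cat > fit3.py <<'E'
from h import *
import h
from scipy.optimize import least_squares
W=np.load("w1.npz"); Vw=W["v"]; Kw=W["m"]
def pw(P):
    c=Vw[:3]@np.append(P,1); th=np.arctan2(np.hypot(c[0],c[1]),c[2]); a=np.arctan2(c[1],c[0])
    return Kw[:2,2]+Kw[0,0]*th*np.array([np.cos(a),np.sin(a)])
def sd(a): return (np.array(a)+.5)/7-.5+[240,180]
def td(a): return (np.array(a)+.5)/9-.5+[195,150]
def wc(a): return (np.array(a)+.5)/7-.5+[215,175]
def wd(a): return (np.array(a)+.5)/5-.5+[315,190]
def obs(p):
    xf,mz,px,xs,zt,zb,my=p[3:10]
    return [("cap t","top",(-28,35,103),tp((328,295))),("cap s","scene",(-28,35,103),sc((433,163))),
    ("pl+ t","top",(48,63,89),tp((292,155))),("pl- t","top",(-48,63,89),tp((277,330))),
    ("pl- s","scene",(-48,63,89),sc((501,181))),("pl+ s","scene",(48,63,89),sc((403,284))),
    ("tip s","scene",(px,134,85),sd((286,210))),("tip t","top",(px,134,87),td((370,121))),
    ("mtl","scene",(xf,my-23,mz+6),sd((298,333))),("mbl","scene",(xf,my-23,mz-6),sd((295,361))),
    ("mtr","scene",(xf,my+23,mz+6),sd((445,378))),("mbr","scene",(xf,my+23,mz-6),sd((442,410))),
    ("stl t","top",(xs,189,zt),td((86,103))),("str t","top",(xs,115,zt),td((460,143))),
    ("stl","scene",(xs,115,zt),sd((240,117))),("str","scene",(xs,189,zt),sd((485,193))),
    ("sbl","scene",(xs,115,zb),sd((240,380))),("sbr","scene",(xs,189,zb),sd((475,465))),
    ("W cap","wrist",(-28,35,103),wd((185,407))),("W pl+","wrist",(48,63,89),wd((140,75))),("W pl-","wrist",(-48,63,89),wd((55,435))),
    ("W tip","wrist",(px,134,87),wc((428,294))),
    ("W mbf far","wrist",(xf,my+23,mz-6),wc((133,152))),("W mbf near","wrist",(xf,my-23,mz-6),wc((388,181))),
    ("W mtb far","wrist",(xs,my+23,mz+6),wc((129,199))),("W mtb near","wrist",(xs,my-23,mz+6),wc((385,227))),
    ("W s top","wrist",(xs,115,zt),wc((560,398))),("W s bot","wrist",(xs,115,zb),wc((485,183)))]
ix={"scene":10,"top":12,"wrist":14}
def f(p):
    e=[]
    for l,n,m,uv in obs(p):
        P=T(p,m); q=pw(P) if n=="wrist" else proj(n,P)
        e+=list(q+p[ix[n]:ix[n]+2]-uv)
    return np.r_[e,p[10:]/1.5]
s=least_squares(f,[560,-40,0,25,50,28,22,115,5,152]+[0]*6,loss="soft_l1")
if __name__=="__main__":
    print(dict(zip("X Y yaw xf mz px xs zt zb my".split(),s.x.round(2)))); print(s.x[10:].round(2)); n=len(obs(s.x))
    C=np.linalg.inv(s.jac.T@s.jac); print("sd",(np.sqrt(np.diag(C))*.5).round(2)[:10])
    e=s.fun[:2*n].reshape(-1,2)
    for o,q in zip(obs(s.x),e): print(o[0],q.round(2))
    print("cap world",T(s.x,(-28,35,103)), "tip",T(s.x,(s.x[5],134,85)))
E
python3 fit3.py
```

```text
{'X': np.float64(564.59), 'Y': np.float64(-51.83), 'yaw': np.float64(-0.11), 'xf': np.float64(24.74), 'mz': np.float64(37.53), 'px': np.float64(25.49), 'xs': np.float64(20.01), 'zt': np.float64(108.74), 'zb': np.float64(11.71), 'my': np.float64(159.6)}
[ 1.16  0.24  0.25 -0.51  0.19 -0.29]
sd [0.88 0.74 0.01 0.96 1.19 0.77 0.77 1.03 1.25 0.4 ]
cap t [0.77 0.39]
cap s [-0.02 -0.79]
pl+ t [-0.3  -0.61]
pl- t [-1.   -0.38]
pl- s [ 1.31 -0.34]
pl+ s [-0.57  0.98]
tip s [0.59 0.35]
tip t [ 0.18 -0.02]
mtl [-0.11 -0.56]
mbl [0.21 0.06]
mtr [-0.09  0.42]
mbr [0.08 0.5 ]
stl t [0.37 0.59]
str t [-0.26  0.25]
stl [-0.06 -0.51]
str [-0.12 -0.04]
sbl [-0.39  0.06]
sbr [-1.1  -0.16]
W cap [ 1.26 -0.05]
W pl+ [-0.67 -0.48]
W pl- [-1.34  1.13]
W tip [-0.13 -0.03]
W mbf far [0.04 0.24]
W mbf near [-0.11 -0.11]
W mtb far [-0.25  0.26]
W mtb near [0.44 0.12]
W s top [ 0.04 -0.37]
W s bot [ 0.57 -0.26]
cap world [540.60470004 -13.96681178 103.        ] tip [604.6513879   78.55721028  85.        ]
```

```bash
python3 -m inch '[{"grip":0,"translation":[-2.5,3,0.5],"dr":[0,0,0]},{"grip":0,"translation":[-5,5.9,2],"dr":[0,0,0]},{"grip":0,"translation":[-7.5,8.9,4],"dr":[0,0,0]},{"grip":0,"translation":[-9.9,11.8,6],"dr":[0,0,0]},{"grip":0,"translation":[-9.9,11.8,8.8],"dr":[0,0,0]},{"grip":0,"translation":[-9.9,11.8,8.8],"dr":[0,0,0]},{"grip":0,"translation":[-9.9,11.8,8.8],"dr":[0,0,0]}]'
python3 - <<'E'
from station import r
import cv2,numpy as np
for n in ["wrist","scene"]:
    c=r.read_camera(n); cv2.imwrite(f"pics/{n}2.png",c["image"])
    if n=="scene": cv2.imwrite("pics/s2c.png",cv2.resize(c["image"][110:270,155:325],None,fx=3.7,fy=3.7,interpolation=cv2.INTER_CUBIC))
print(r.observe()["tool_pos"],r.observe()["force"],r.observe()["joints"].round(2))
E
```

```text
t: 3.12
tool_pos: [543.1, -10.7, 126.3]
tool_rot: [0.0, 1.0, 0.003, 0.0]
force: [-0.3, 0.3, 0.4]
gripper_width: 0.3
[543.15949457 -10.65368944 126.38097735] [-0.63041198 -0.3023969   0.8171921 ] [-0.61  0.46  0.73  1.92 -0.39  0.9  -1.25]
```

View pics/wrist2.png

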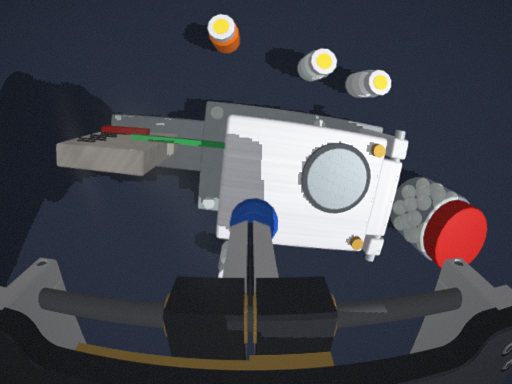

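View pics/s2c.png

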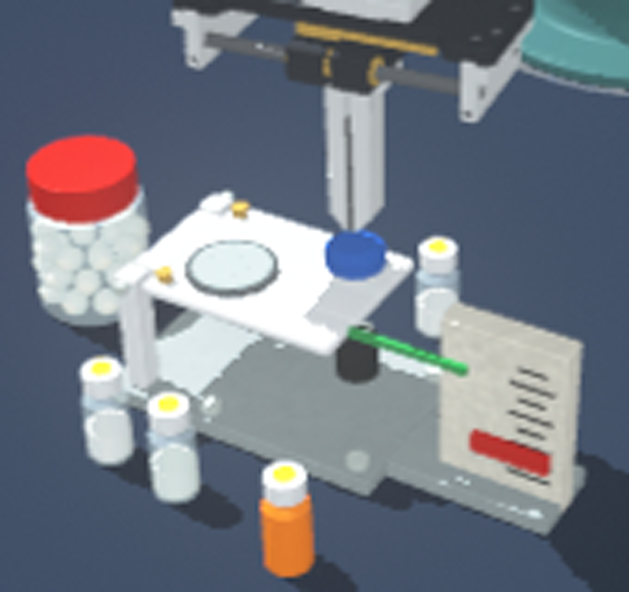

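Only one blue cap fits the description: it sits on the plate at wrist (254,215), and the fingertip is right above it. I'll press partway, then compare the force and images with the expected tilt.

```bash
python3 -m inch '[{"grip":0,"translation":[-0.2,0.2,0.5],"dr":[0,0,0]},{"grip":0,"translation":[-0.2,0.2,1.0],"dr":[0,0,0]},{"grip":0,"translation":[-0.2,0.2,1.5],"dr":[0,0,0]},{"grip":0,"translation":[-0.2,0.2,2.0],"dr":[0,0,0]},{"grip":0,"translation":[-0.2,0.2,2.4],"dr":[0,0,0]},{"grip":0,"translation":[-0.2,0.2,2.8],"dr":[0,0,0]},{"grip":0,"translation":[-0.2,0.2,2.8],"dr":[0,0,0]}]'
cat > look.py <<'E'
from station import r
import cv2,numpy as np,sys
k=sys.argv[1]
c=r.read_camera("scene")["image"]; w=r.read_camera("wrist")["image"]
cv2.imwrite(f"pics/w{k}.png",w); cv2.imwrite(f"pics/s{k}.png",c)
a=cv2.resize(c[180:260,240:325],None,fx=5,fy=5,interpolation=cv2.INTER_CUBIC)
b=cv2.resize(w[90:190,50:150],None,fx=4,fy=4,interpolation=cv2.INTER_CUBIC)
cv2.imwrite(f"pics/p{k}.png",np.hstack([a[:400],b[:400,:375]]))
o=r.observe(); print(o["t"],o["tool_pos"].round(2),o["force"].round(1))
E
python3 look.py 3
```

```text
t: 4.1
tool_pos: [540.6, -12.7, 97.4]
tool_rot: [-0.0, 1.0, 0.003, 0.0]
force: [1.4, 5.1, 4.9]
gripper_width: 0.3
4.2 [540.66 -12.74  97.61] [-0.1  5.1  5.4]
```

View pics/p3.png

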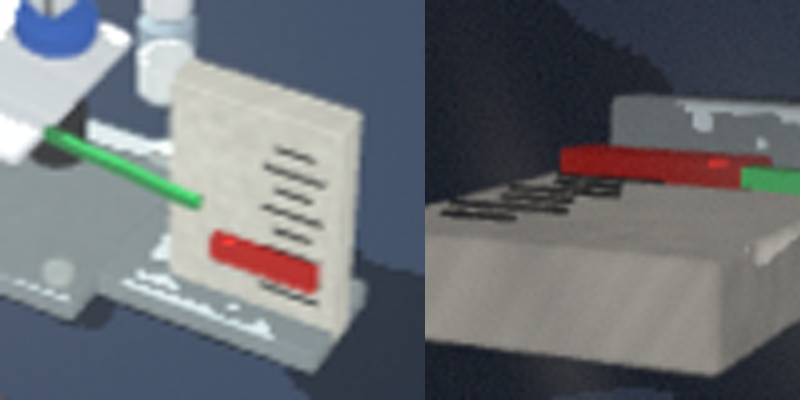

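The pointer tip, at (201,201) in the crop, has come down towards the mark's near end at about (212,245). I'll work out the tilt from these pixels.

```bash
cat > tilt.py <<'E'
from fit3 import *
import sys
p=s.x
def tip(th,n):
    P=T(p,(p[5],-70+204*np.cos(th),85-204*np.sin(th)))
    return proj("scene",P)+p[10:12]
off=(np.array((286,210))+.5)/7-.5+[240,180]-tip(0,0)
def at(z): return np.arcsin((85-z)/204)
for z in [85,65,60,55,50,45,42,40,38,36]:
    q=tip(at(z),0)+off; print(z,round(at(z),3),q.round(2),"crop5",((q-[240,180]+.5)*5-.5).round(0))
E
python3 tilt.py
```

```text
85 0.0 [280.43 209.57] crop5 [204. 150.]
65 0.098 [279.82 217.46] crop5 [201. 189.]
60 0.123 [279.53 219.36] crop5 [200. 199.]
55 0.148 [279.19 221.22] crop5 [198. 208.]
50 0.172 [278.79 223.05] crop5 [196. 217.]
45 0.197 [278.34 224.84] crop5 [194. 226.]
42 0.212 [278.05 225.91] crop5 [192. 232.]
40 0.222 [277.84 226.61] crop5 [191. 235.]
38 0.232 [277.62 227.3 ] crop5 [190. 239.]
36 0.243 [277.39 228.  ] crop5 [189. 242.]
```

```bash
python3 -m inch '[{"grip":0,"translation":[0,0,0.2],"dr":[0,0,0]},{"grip":0,"translation":[0,0,0.4],"dr":[0,0,0]},{"grip":0,"translation":[0,0,0.6],"dr":[0,0,0]},{"grip":0,"translation":[0,0,0.75],"dr":[0,0,0]},{"grip":0,"translation":[0,0,0.75],"dr":[0,0,0]}]'
python3 look.py 4
```

```text
t: 4.82
tool_pos: [540.7, -12.8, 90.2]
tool_rot: [-0.0, 1.0, 0.003, 0.0]
force: [0.2, 4.8, 5.3]
gripper_width: 0.4
4.925 [540.69 -12.77  90.23] [0.4 4.4 5.3]
```

View pics/p4.png

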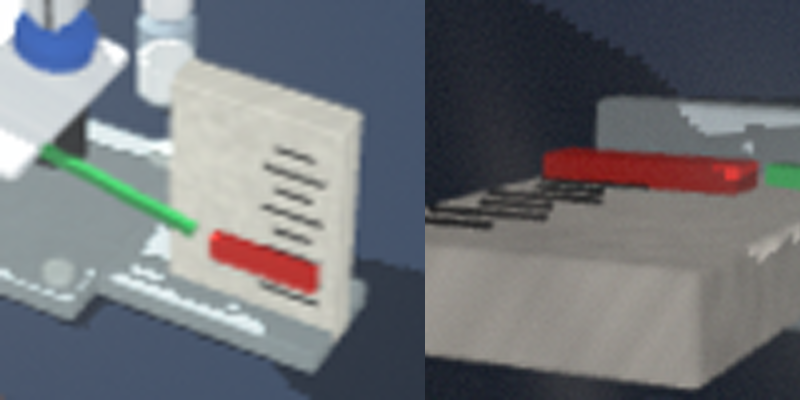

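```bash
python3 - <<'E'
import cv2
a=cv2.imread("pics/s4.png"); cv2.imwrite("pics/s4z.png",cv2.resize(a[210:244,266:310],None,fx=16,fy=16,interpolation=cv2.INTER_CUBIC))
E
```

```text
(no output)
```

View pics/s4z.png

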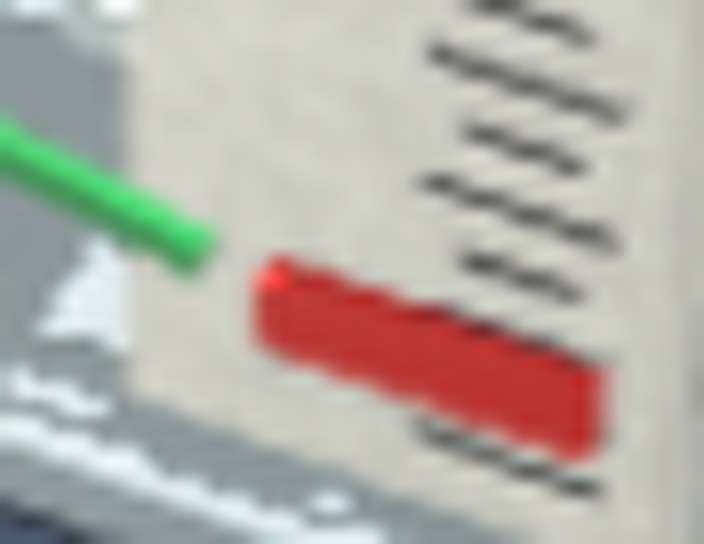

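```bash
python3 -m inch '[{"grip":0,"translation":[0,0,0.1],"dr":[0,0,0]},{"grip":0,"translation":[0,0,0.17],"dr":[0,0,0]},{"grip":0,"translation":[0,0,0.22],"dr":[0,0,0]},{"grip":0,"translation":[0,0,0.22],"dr":[0,0,0]}]'
python3 look.py 5; python3 - <<'E'
import cv2,numpy as np
a=cv2.imread("pics/s5.png"); b=cv2.imread("pics/w5.png")
a=cv2.resize(a[210:244,266:306],None,fx=12,fy=12,interpolation=cv2.INTER_CUBIC)
b=cv2.resize(b[115:149,90:116],None,fx=12,fy=12,interpolation=cv2.INTER_CUBIC)
b2=cv2.imread("pics/w5.png"); b=cv2.resize(b2[110:150,70:170],None,fx=7.9,fy=7.9,interpolation=cv2.INTER_CUBIC)
cv2.imwrite("pics/s5z.png",a); cv2.imwrite("pics/w5z.png",b)
E
```

```text
t: 5.42
tool_pos: [540.7, -12.8, 88.0]
tool_rot: [-0.0, 1.0, 0.003, 0.0]
force: [0.4, 5.3, 5.8]
gripper_width: 0.4
5.525 [540.7  -12.87  88.06] [-0.9  3.8  6.1]
```

View pics/s5z.png

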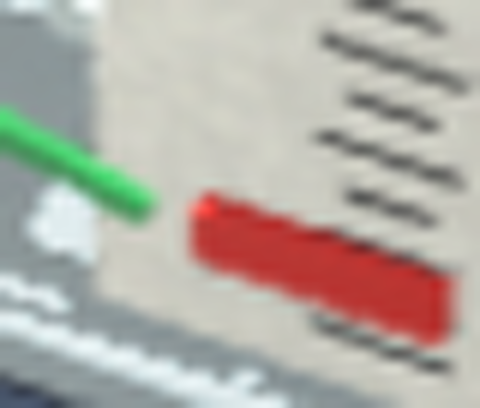

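View pics/w5z.png

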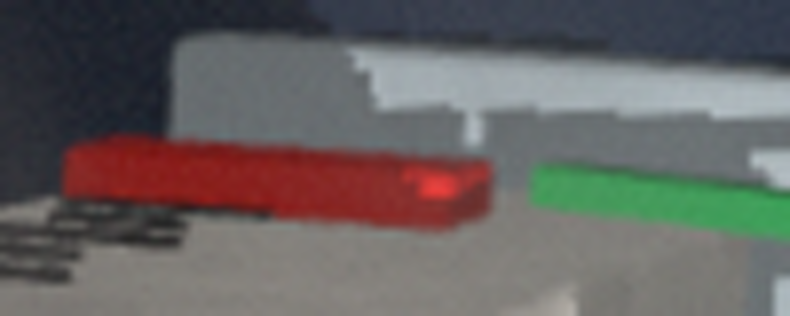

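The scene crop puts the pointer about 2–4 mm above the mark's centre, but my hand-read edges differ from each other by about 1.5 mm. I'll refine both with colour silhouettes; the robot's clock stands still meanwhile.

```bash
cat > sil.py <<'E'
from fit3 import *
import cv2
def alpha(img,ch):
    f=img.astype(float); o=[c for c in range(3) if c!=ch]
    d=f[...,ch]-np.maximum(f[...,o[0]],f[...,o[1]])
    return d
def cen(img,ch,box,th=25):
    u0,v0,u1,v1=box; d=alpha(img,ch)[v0:v1,u0:u1]; 
    m=np.clip(d/np.percentile(d[d>th],60),0,1); m[d<15]=0
    vv,uu=np.mgrid[v0:v1,u0:u1]; return np.array([(m*uu).sum()/m.sum(),(m*vv).sum()/m.sum()]),m.sum(),m
def boxv(c,h): return [np.array(c)+np.array(h)*[i,j,k] for i in(-1,1) for j in(-1,1) for k in(-1,1)]
def hullc(pts):
    h=cv2.convexHull(np.float32(pts)*1).astype(np.float64); h=h-0; o=h.mean(0)
    M=cv2.moments((h-o).astype(np.float32)); return np.array([M["m10"],M["m01"]])/M["m00"]+o[0],M["m00"]
s0=cv2.imread("pics/scene0.png"); w1=cv2.imread("pics/w1.png")
p=s.x
os_,ow=p[10:12],p[14:16]
ps=lambda m:proj("scene",T(p,m)); pww=lambda m:pw(T(p,m))
# mark
ms,ma,_=cen(s0,2,(276,220,312,246)); mw,mwa,_=cen(w1,2,(228,193,278,212))
print("mark scene",ms,ma,"wrist",mw,mwa)
# pointer last 30 mm: use window restricted columns at tip
def ptr(img,box,ts):
    c,a,m=cen(img,1,box); return c,a,m
# pointer: cut half-plane by column, same cut applied to the model polygon (rasterised fine)
def model_cut(pr,x,tiltth,umin,umax,off):
    L=[]
    for i in(-2,2):
        for yy in(129,204):
            for k in(-2.5,2.5):
                y,z=yy,k
                L.append(pr((x+i,-70+y*np.cos(tiltth)+z*np.sin(tiltth),85-y*np.sin(tiltth)+z*np.cos(tiltth)))+off)
    h=cv2.convexHull(np.float32(L)).astype(np.float32)
    h2=np.float32([[umin,0],[umax,0],[umax,400],[umin,400]]).reshape(-1,1,2)
    a,g=cv2.intersectConvexConvex(h,h2)
    o=g.mean(0); M=cv2.moments((g-o).astype(np.float32)); return np.array([M["m10"],M["m01"]])/M["m00"]+o[0],M["m00"]
sb=(268,195,290,235); pc,pa,_=cen(s0,1,sb)
wb=(270,205,292,228); qc,qa,_=cen(w1,1,wb)
print("ptr",pc,pa,qc,qa)
for D in (3.,4.5,6.):   # visible depth of the mark
    def g(v):
        mx,my,mz,px,a,b,c,d,dx=v
        L=boxv((mx,my,mz),(D/2,23,6)); o1=np.array([a,b]);o2=np.array([c,d])
        r=[hullc([ps(m) for m in L])[0]+o1-ms, hullc([pww(m) for m in L])[0]+o2-mw,
           model_cut(ps,px,0,sb[0]-.5,sb[2]-.5,o1)[0]-pc, model_cut(pww,px,0,wb[0]-.5,wb[2]-.5,o2)[0]-qc]
        return np.r_[np.concatenate(r),np.array([a,b,c,d])*.15]
    q=least_squares(g,[23,159,38,25.5,*os_,*ow,0],loss="linear")
    m=q.x; L=boxv(m[:3],(D/2,23,6))
    print(D,m.round(2),"areas",hullc([ps(k) for k in L])[1].round(1),hullc([pww(k) for k in L])[1].round(1),"res",q.fun[:8].round(2))
    for k in (4,5):
        im=cv2.imread(f"pics/s{k}.png"); bx=(266,208,284,234); cc,_,_=cen(im,1,bx)
        t=least_squares(lambda t:(model_cut(ps,m[3],t[0],bx[0]-.5,bx[2]-.5,m[4:6])[0]-cc)[1:],[.2]).x[0]
        print("  pic",k,"theta",round(t,4),"tip z",round(85-204*np.sin(t),2), (model_cut(ps,m[3],t,bx[0]-.5,bx[2]-.5,m[4:6])[0]-cc).round(2))
E
python3 sil.py
```

```text
mark scene [292.33838792 231.90100056] 131.89344262295083 wrist [251.96409268 201.64523014] 240.05785123966942
ptr [274.47823082 207.49599171] 44.25076452599388 [283.49115459 217.65559874] 72.97310513447432Traceback (most recent call last):
  File "sil.py", line 47, in <module>
    q=least_squares(g,[23,159,38,25.5,*os_,*ow,0],loss="linear")
    return func(*args, **kwargs)
    result = trf(vector_fun.fun, vector_fun.jac, x0, f0, J0, lb, ub, ftol, xtol,
                 gtol, max_nfev, x_scale, loss_function, tr_solver,
                 tr_options.copy(), verbose, callback=callback_wrapped)
    return trf_no_bounds(
        fun, jac, x0, f0, J0, ftol, xtol, gtol, max_nfev, x_scale,
        loss_function, tr_solver, tr_options, verbose, callback=callback)
    f_new = fun(x_new)
    self._update_fun()
    ~~~~~~~~~~~~~~~~^^
    self.f = self.fun_wrapped(xp_copy(self.x))
             ~~~~~~~~~~~~~~~~^^^^^^^^^^^^^^^^^
    return np.atleast_1d(self.fun(x))
                         ~~~~~~~~^^^
    return self.f(x, *self.args, **self.kwargs)
           ~~~~~~^^^^^^^^^^^^^^^^^^^^^^^^^^^^^^
  File "sil.py", line 45, in g
    model_cut(ps,px,0,sb[0]-.5,sb[2]-.5,o1)[0]-pc, model_cut(pww,px,0,wb[0]-.5,wb[2]-.5,o2)[0]-qc]
    ~~~~~~~~~^^^^^^^^^^^^^^^^^^^^^^^^^^^^^^
  File "sil.py", line 36, in model_cut
    o=g.mean(0); M=cv2.moments((g-o).astype(np.float32)); return np.array([M["m10"],M["m01"]])/M["m00"]+o[0],M["m00"]
      ^^^^^^
AttributeError: 'NoneType' object has no attribute 'mean'
```

```bash
sed -i 's/mx,my,mz,px,a,b,c,d,dx=v/mx,my,mz,px,a,b,c,d=v*100/; s/\[23,159,38,25.5,\*os_,\*ow,0\],loss="linear")/np.array([23,159,38,25.5,*os_,*ow])\/100,diff_step=None,jac=lambda v:np.array([(g(v+e)-g(v-e))\/.01 for e in np.eye(8)*.005]).T)/; s/m=q.x;/m=q.x*100;/; s/\[1:\],\[.2\])/[1:],[.2],diff_step=.05)/' sil.py; python3 sil.py
```

```text
mark scene [292.33838792 231.90100056] 131.89344262295083 wrist [251.96409268 201.64523014] 240.05785123966942
ptr [274.47823082 207.49599171] 44.25076452599388 [283.49115459 217.65559874] 72.97310513447432Traceback (most recent call last):
  File "sil.py", line 49, in <module>
    print(D,m.round(2),"areas",hullc([ps(k) for k in L])[1].round(1),hullc([pww(k) for k in L])[1].round(1),"res",q.fun[:8].round(2))
                               ^^^^^^^^^^^^^^^^^^^^^^^^^^^^^^^^^^
AttributeError: 'float' object has no attribute 'round'
```

```bash
sed -i 's/\[1\].round(1)/[1]/g' sil.py; python3 sil.py
```

```text
mark scene [292.33838792 231.90100056] 131.89344262295083 wrist [251.96409268 201.64523014] 240.05785123966942
ptr [274.47823082 207.49599171] 44.25076452599388 [283.49115459 217.65559874] 72.97310513447432
3.0 [2.3370e+01 1.5956e+02 3.8440e+01 2.4590e+01 7.8000e-01 2.7000e-01
 4.1000e-01 3.0000e-02] areas 124.64321475246288 203.64307403320072 res [ 0.06 -0.01  0.03 -0.02 -0.15  0.   -0.08  0.02]
  pic 4 theta 0.2043 tip z 43.62 [-0.01  0.  ]
  pic 5 theta 0.2254 tip z 39.4 [ 0.01 -0.  ]
4.5 [2.3390e+01 1.5959e+02 3.8460e+01 2.4590e+01 7.8000e-01 2.7000e-01
 4.1000e-01 3.0000e-02] areas 137.7492687923368 246.81416742433976 res [ 0.06 -0.01  0.03 -0.02 -0.15  0.   -0.08  0.02]
  pic 4 theta 0.2043 tip z 43.62 [-0.01  0.  ]
  pic 5 theta 0.2254 tip z 39.4 [0.01 0.  ]
6.0 [2.3410e+01 1.5961e+02 3.8480e+01 2.4590e+01 7.8000e-01 2.7000e-01
 4.1000e-01 3.0000e-02] areas 150.85456404369324 289.98687785577295 res [ 0.06 -0.01  0.03 -0.02 -0.15  0.   -0.08  0.02]
  pic 4 theta 0.2043 tip z 43.62 [-0.01  0.  ]
  pic 5 theta 0.2254 tip z 39.4 [ 0.01 -0.  ]
```

The silhouette fit agrees to within 0.15 px. It gives the mark's centre at 38.5 mm and the pointer now at 39.4 mm, so I'll press 0.3 mm more and hold.

```bash
python3 -m inch '[{"grip":0,"translation":[0,0,0.03],"dr":[0,0,0]},{"grip":0,"translation":[0,0,0.03],"dr":[0,0,0]},{"grip":0,"translation":[0,0,0.03],"dr":[0,0,0]},{"grip":0,"translation":[0,0,0.03],"dr":[0,0,0]},{"grip":0,"translation":[0,0,0.03],"dr":[0,0,0]},{"grip":0,"translation":[0,0,0.03],"dr":[0,0,0]},{"grip":0,"translation":[0,0,0.03],"dr":[0,0,0]},{"grip":0,"translation":[0,0,0.03],"dr":[0,0,0]}]'
python3 look.py 6; sed -i 's/for k in (4,5):/for k in (5,6):/' sil.py; python3 sil.py | grep pic
```

```text
t: 6.52
tool_pos: [540.7, -12.8, 87.8]
tool_rot: [-0.0, 1.0, 0.003, 0.0]
force: [0.7, 4.6, 6.9]
gripper_width: 0.2
6.625 [540.69 -12.84  87.76] [0.5 3.9 5.6]
  pic 5 theta 0.2254 tip z 39.4 [ 0.01 -0.  ]
  pic 6 theta 0.2273 tip z 39.03 [ 0. -0.]
  pic 5 theta 0.2254 tip z 39.4 [0.01 0.  ]
  pic 6 theta 0.2273 tip z 39.03 [ 0. -0.]
  pic 5 theta 0.2254 tip z 39.4 [ 0.01 -0.  ]
  pic 6 theta 0.2273 tip z 39.03 [-0.  0.]
```

View pics/p6.png

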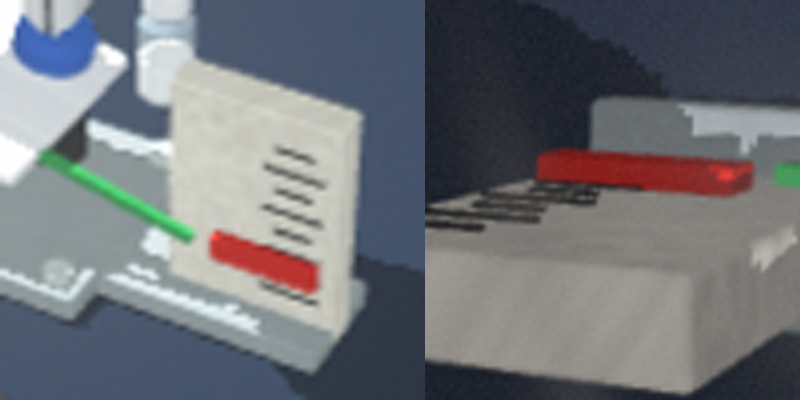

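The pointer is at 39.0 mm. I'll press 0.4 mm more to about 38.3 mm, then hold for well over a second.

```bash
python3 -m inch '[{"grip":0,"translation":[0,0,0.04],"dr":[0,0,0]},{"grip":0,"translation":[0,0,0.04],"dr":[0,0,0]},{"grip":0,"translation":[0,0,0.04],"dr":[0,0,0]},{"grip":0,"translation":[0,0,0.04],"dr":[0,0,0]},{"grip":0,"translation":[0,0,0.04],"dr":[0,0,0]},{"grip":0,"translation":[0,0,0.04],"dr":[0,0,0]},{"grip":0,"translation":[0,0,0.04],"dr":[0,0,0]},{"grip":0,"translation":[0,0,0.04],"dr":[0,0,0]}]'
python3 look.py 7
python3 -m inch '[{"grip":0,"translation":[0,0,0],"dr":[0,0,0]},{"grip":0,"translation":[0,0,0],"dr":[0,0,0]},{"grip":0,"translation":[0,0,0],"dr":[0,0,0]},{"grip":0,"translation":[0,0,0],"dr":[0,0,0]},{"grip":0,"translation":[0,0,0],"dr":[0,0,0]},{"grip":0,"translation":[0,0,0],"dr":[0,0,0]},{"grip":0,"translation":[0,0,0],"dr":[0,0,0]},{"grip":0,"translation":[0,0,0],"dr":[0,0,0]}]'
python3 look.py 8; sed -i 's/for k in (5,6):/for k in (7,8):/' sil.py; python3 sil.py | grep pic|tail -2
```

```text
t: 7.62
tool_pos: [540.7, -12.9, 87.4]
tool_rot: [-0.0, 1.0, 0.003, 0.0]
force: [0.5, 4.8, 6.3]
gripper_width: 0.3
7.725 [540.69 -12.86  87.38] [0.3 3.6 6.3]
t: 8.72
tool_pos: [540.7, -12.9, 87.4]
tool_rot: [-0.0, 1.0, 0.003, 0.0]
force: [-0.0, 5.1, 5.9]
gripper_width: 0.6
8.825 [540.68 -12.87  87.36] [0.5 4.6 6.7]
  pic 7 theta 0.2309 tip z 38.31 [ 0.09 -0.  ]
  pic 8 theta 0.2309 tip z 38.32 [0.1 0. ]
```

It held at 38.3 mm (mark 38.5 mm) for over 2 s. Releasing straight up now.

```bash
python3 -m inch '[{"grip":0,"translation":[0,0,-0.4],"dr":[0,0,0]},{"grip":0,"translation":[0,0,-0.9],"dr":[0,0,0]},{"grip":0,"translation":[0,0,-1.5],"dr":[0,0,0]},{"grip":0,"translation":[0,0,-2.2],"dr":[0,0,0]},{"grip":0,"translation":[0,0,-3.2],"dr":[0,0,0]},{"grip":0,"translation":[0,0,-5],"dr":[0,0,0]},{"grip":0,"translation":[0,0,-8],"dr":[0,0,0]},{"grip":0,"translation":[0,0,-10],"dr":[0,0,0]}]'
python3 -m inch '[{"grip":0,"translation":[0,0,0],"dr":[0,0,0]},{"grip":0,"translation":[0,0,0],"dr":[0,0,0]},{"grip":0,"translation":[0,0,0],"dr":[0,0,0]},{"grip":0,"translation":[0,0,0],"dr":[0,0,0]}]'
python3 look.py 9; python3 - <<'E'
import cv2
exec(open("sil.py").read().split("for D in")[0])
s9=cv2.imread("pics/s9.png"); print("ptr rest vs now",pc,cen(s9,1,sb)[0])
a=s9[110:270,155:325]; cv2.imwrite("pics/s9c.png",cv2.resize(a,None,fx=3.7,fy=3.7,interpolation=cv2.INTER_CUBIC))
E
```

```text
t: 9.82
tool_pos: [540.6, -13.2, 189.1]
tool_rot: [0.0, 1.0, 0.003, 0.0]
force: [0.3, -1.4, -0.1]
gripper_width: 0.4
t: 10.32
tool_pos: [540.3, -13.0, 186.7]
tool_rot: [0.0, 1.0, 0.003, -0.0]
force: [-0.0, 1.7, -0.3]
gripper_width: 0.6
10.425 [540.37 -13.   186.81] [0.1 0.1 0.7]
mark scene [292.33838792 231.90100056] 131.89344262295083 wrist [251.96409268 201.64523014] 240.05785123966942
ptr [274.47823082 207.49599171] 44.25076452599388 [283.49115459 217.65559874] 72.97310513447432
ptr rest vs now [274.47823082 207.49599171] [274.45862495 207.69781803]
```

View pics/s9c.png

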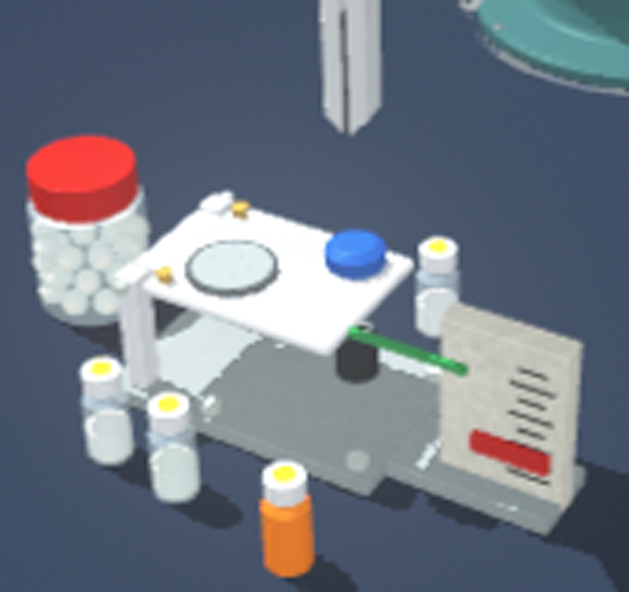

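The plate is level again, with the pointer within 0.2 px of its rest position. The vials and jar haven't moved, and the finger is clear by about 75 mm.

```bash
python3 -c "
from station import r
print(r.hand_in())"
```

```text
the job is handed in; nothing more can be done
None
```

I pressed the blue cap with the closed fingertips until the green pointer was level with the red mark, held it there, then let go, and the plate sprang back up. The job was handed in at about 10.4 s.

- **Level:** the pointer held at 38.3 mm against 38.5 mm for the mark's centre. By that fit it sat 0.2 mm below centre, well within the 12 mm mark. Pictures about 1.1 s apart both showed 38.3 mm, and it was held for about 2 s. The tool force stayed around 6 N downwards, with about 4–5 N sideways.
- **After release:** the pointer is within 0.2 px of its rest position and the tool force is about zero. The fingertips are about 75 mm above the cap. In the scene picture the vials, the orange look-alike and the jar look unmoved.
- **Disagreements:** my early estimates of the mark height, from hand-read edges, differed. The first two (23 and 31 mm) were outside the stated range, and a third (36.4 mm) was just below it. Adding the wrist camera gave 37.5 mm, and the colour-outline fit I relied on gave 38.5 mm. The true height is probably within about 1 mm of that.

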